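Changeover at the coil-taping fixture

TASK

Take the finished transformer off the fixture's nest and lay it flat in the middle of the grey out-tray, and clear the tape log and the wire spool out of the white stock tray to stand on the cork mat, all before moving the bare core behind them. Then set the bare core centred and square on the now empty nest, its long side along the nest's long side, and only after that put the tape log and the wire spool back upright and centred on the very round pads each came from. Never tip the log or the spool over.

Things in the scene. Friction and masses are not known exactly. Their poses are not given: they have to be found in the camera images.
- log_mid (a point): log of masking tape, a plain pale yellow upright solid cylinder 56 mm in diameter, 84 mm high, 220 g, standing on one of the two round pads at the front of the stock tray. The point is its centre, 42 mm above its underside; z up its axis.
- spool_mid (a point): wire spool upright on the other pad, its axis 84 mm from the log's (left or right varies): black foot flange 60 mm across and 10 mm thick, copper winding 60 mm long and black top disc 10 mm thick, both 52 mm across (grip the winding, and the log at or just above mid-height, square to the line joining the two), 80 mm high, 360 g. The point is its centre, 40 mm above its underside; z up its axis.
- core_mid (a point): flat ferrite transformer core, dark grey frame 34 mm (own x) by 50 mm (own y), 32 mm high, 140 g; point: its centre, 16 mm above its underside, z up. Grip across the 34 mm. The bare one: open windows, thin white bobbin. On the stock tray's floor, 4 mm above the bench, behind the gap between log and spool (52 mm back from the line joining them): no gripper fits until both are gone. Rim 35 mm off.
- done_mid (a point): flat ferrite transformer core, dark grey frame 34 mm (own x) by 50 mm (own y), 32 mm high, 140 g; point: its centre, 16 mm above its underside, z up. Grip across the 34 mm. This is the finished one: its middle is filled with a bulging tape-wrapped coil. It starts on the fixture's nest.
- nest (a point): the nest, a black rubber pad 44 mm (x) by 60 mm (y) on the near part of the fixture (150 mm square steel plate). The point is the centre of its top face, 16 mm above the bench; x towards the fixture's tape disc and white posts, y along its long side, z up. Those begin 55 mm from the point: disc 18 mm, its knob and the posts 60 mm above the bench.
- outtray: grey plastic out-tray, empty at the start, 130 by 130 mm outside, walls 4 mm thick and 12 mm high, floor 4 mm thick. Origin: centre of its underside, on the bench; x and y along its sides.
- mat: cork mat, the side area, 130 mm (x) by 180 mm (y), 4 mm thick, empty at the start. Origin: centre of its underside, on the bench.
- pad_a: one of two equal round black rubber pads, 64 mm in diameter and 3 mm thick, on the floor of the white stock tray (150 by 170 mm, rim 12 mm high); the log or the spool stands centred on it. Origin: centre of its underside, 4 mm above the bench, so its top is 7 mm above the bench.
- pad_b: the other round pad, like pad_a, 84 mm from it; y of both points from pad_b to pad_a and x away from the robot, towards the bare core.

How it is judged:
On the way, in this order (a step that is already met when the one before it is completed fails the run):
1. the finished transformer lies released in the out-tray, the log and the spool stand released on the cork mat, and the bare core has not been moved (20 mm) (horizontal distance between done_mid and outtray below 0.022 m and height (world z) of done_mid between 0.016 and 0.024 m and angle between each of done_mid, log_mid, spool_mid's own z axis and vertical below 0.12 rad and contact force between the fingers and done below 0.1 N and linear speed of each of done, log, spool below 0.03 m/s and x of log_mid in the frame of mat between -0.065 and 0.065 m and y of log_mid in the frame of mat between -0.09 and 0.09 m and height (world z) of log_mid between 0.043 and 0.049 m and x of spool_mid in the frame of mat between -0.065 and 0.065 m and y of spool_mid in the frame of mat between -0.09 and 0.09 m and height (world z) of spool_mid between 0.041 and 0.047 m and contact force between the fingers and log below 0.1 N and contact force between the fingers and spool below 0.1 N and distance of core_mid from where it was at the start of the episode below 0.02 m), for 0.2 s.
2. the bare core sits released on the nest, centred within 10 mm and square within 0.2 rad, while the log and the spool still stand on the mat (horizontal distance between core_mid and nest below 0.01 m and angle between the y axis of core_mid and the y axis of nest, either way round below 0.2 rad and z of core_mid in the frame of nest between 0.012 and 0.019 m and angle between each of core_mid, log_mid, spool_mid's own z axis and vertical below 0.12 rad and contact force between the fingers and core below 0.1 N and linear speed of each of core, log, spool below 0.03 m/s and x of log_mid in the frame of mat between -0.065 and 0.065 m and y of log_mid in the frame of mat between -0.09 and 0.09 m and height (world z) of log_mid between 0.043 and 0.049 m and x of spool_mid in the frame of mat between -0.065 and 0.065 m and y of spool_mid in the frame of mat between -0.09 and 0.09 m and height (world z) of spool_mid between 0.041 and 0.047 m and contact force between the fingers and log below 0.1 N and contact force between the fingers and spool below 0.1 N), for 0.2 s.
At the end, for the whole second after the job is handed in: Finished transformer flat in the out-tray, within 22 mm of its centre; bare core flat on the nest, within 10 mm of its centre and 0.2 rad of its long direction; log and spool upright on their own pads, each within 12 mm of where it began; all released and at rest (horizontal distance between done_mid and outtray below 0.022 m and height (world z) of done_mid between 0.016 and 0.024 m and angle between each of done_mid, core_mid, log_mid, spool_mid's own z axis and vertical below 0.12 rad and contact force between the fingers and done below 0.1 N and linear speed of each of done, core, log, spool below 0.03 m/s and horizontal distance between core_mid and nest below 0.01 m and angle between the y axis of core_mid and the y axis of nest, either way round below 0.2 rad and z of core_mid in the frame of nest between 0.012 and 0.019 m and contact force between the fingers and core below 0.1 N and distance of each of log_mid, spool_mid from where it was at the start of the episode below 0.012 m and contact force between the fingers and log below 0.1 N and contact force between the fingers and spool below 0.1 N); the robot touches nothing.
It fails at once if the tape log or the wire spool is tipped over (tilted more than 0.6 rad) (angle between any of log_mid, spool_mid's own z axis and vertical above 0.6 rad).
It also fails if it takes over 128 s, if anything falls off the work surface, if the arm or the gripper's body presses on something with over 40 N, if the wrist force passes 120 N, or if a joint passes its speed limit or range.

ROBOT

A 7-joint arm with a two-finger parallel gripper is mounted at the origin on the work surface. World frame = base frame: x ahead of the robot, y to its left, z up, the work surface at z = 0. Lengths are in m, angles in rad, forces in N, time in s.
With the tool pointing down it reaches from about 0.4 to 0.85 m from the base axis. Payload 10.4 kg.
Tool frame: the origin (TCP) lies on the centre line of the jaws, within the pads' length; the fingertips stand 14 mm ahead of it and the grasp point (between the pads) lies 5 mm behind it (manip.tip_reach is the distance from the TCP to the fingertips, in m); z points along the fingers, y is the line along which they close (so a half turn about z gives the same grasp; the last joint's range is limited). The gripper opens to 85 mm and grips with 20 to 120 N. Pads are 22 mm wide; open, the fingers measure 114 mm over their backs; the gripper's body (76 mm by 85 mm) begins 54 mm behind the grasp point. The pads swing forward as they close: fully open they stand 13 mm farther back than shut.
Start: joints at [-1.185, 0.332, -0.065, 1.46, 0.022, 1.35, -0.088], TCP at [0.248, 0.574, 0.245] pointing down, gripper open.
Joint ranges: [-2.6, 2.6], [-0.5, 2.12], [-1.47, 1.34], [0.16, 2.42], [-1.27, 4.41], [0.06, 2.06], [-2.6, 2.6]. Speed limits (rad/s): [2.22, 2.22, 2.79, 2.79, 3.14, 3.14, 3.14].

INTERFACE

Orientations are given as a unit quaternion [x, y, z, w].
In Python, from workcell import manip gives the robot as it stands.
- The arm moves only by the shell command python3 -m pendant 'ROWS' [FORCE]. ROWS is JSON, a list of rows, each a list of 7 numbers: the shift along the tool's x, y, z in units of 50 mm (1.0 is 50 mm), then the turn, a rotation vector about the tool's x, y, z in units of 8 degrees (1.0 is 8 degrees), then the opening, from -1 (shut) to 1 (fully open), so that 0 is half open. In form: [[dx, dy, dz, ax, ay, az, jaw], ...]. A call has exactly 10 rows; each row is the pose to reach, as a shift and turn from the pose commanded when the call began, along the tool's axes at that moment; what a row does not reach only later rows make up. A row lasts 1/8 s, in which the tool goes at most 62.5 mm and 10.7 degrees, less where a joint would pass 70% of its speed; a pose out of reach is approached as far as the arm can. A call with a gripper value outside its range is refused whole. The fingers move at their own pace and stop on an object; FORCE is the grip in N (left out, the last holds). Time passes only in rows, so rows that repeat a pose let the fingers close, or fill a call up. It gives the time, the measured TCP pose, the force, the opening and the grip force at its end, in the units of the state.
- manip.get_obs(): the state, without advancing time (a new reading comes with each control period).
- manip.camera(name): name is "scene" or "top" or "wrist"; returns (picture, depth): 480x640x3 uint8, red, green, blue; 480x640 float32, m along the optical axis (not along the pixel's ray), 0 where there is no reading.
- manip.get_calibration(name): a dict with "fx", "fy", "cx", "cy" (pixels), "D" ([k1, k2, p1, p2, k3] as OpenCV has them; the pictures are not rectified), "xyz" and "orientation" of the camera in the world. Camera axes: x right, y up, looking along -z (the intrinsics and any distortion apply to the point x, -y, -z); pixel columns grow to the right and rows downward; lengths in m; the calibration is good to about 2 mm. A picture is of the moment at which its call begins: read the wrist's pose just before it. get_calibration takes no time and is no camera call; for the wrist camera it gives the pose at the moment of the call.
- manip.hand_in(): hands the job in; it is judged then, once.
Trained networks look in the newest picture that a camera, given by its name, has taken for a name from the list of things; names that differ only in an ending like _2 or _b are one class to them, and where a whole thing is asked for, a point or a joint stands for the part that bears it (a point fixed in the world has none). Each returns a list of dicts, best first, with "p" (0 to 1); they miss things now and then, are a little off and sometimes report something else, mostly with a low value. They report only what shows in the picture. A call takes as long as a camera call.
- manip.find_in(thing, camera): "box" ([left, top, right, bottom] in pixels, round what is visible of it).
- manip.trace(thing, camera): "pixels" (480x640 bool, what is visible of it) and "box" ([left, top, right, bottom] in pixels, round what is visible of it).
- manip.tip_of(thing, camera): "pixel" ([column, row] in pixels: a listed point, or the origin of a listed thing).
The state is a dict: "clock": time; "joint_pos": joint angles; "joint_velocities": joint speeds; "tau": joint torques, N m; "position": TCP position; "ee_rot": TCP orientation; "ft_force": force on the tool from outside, world axes, zero at the start; "torque": the same for the moment, N m; "grip_width": opening from 0.0 (shut) to 1.0 (fully open); "grasp_force": force on a finger pad.
Only numpy, scipy, OpenCV 4.12 (cv2) and the standard library are available. Lean on these libraries where they do the work, as an engineer would, in place of code of your own. Each camera call takes 0.05 s, during which the arm holds its last target. There are 200 camera calls.

## Working session

There is one attempt and no reset: what is moved stays moved. The work goes in short steps, Python scripts to look and compute and a shell command to move; the robot and the scene stay as the last step left them, time stands still between calls to the robot, and variables do not carry over. Pictures are saved under pics/ and viewed, at most 14 in all, crops included, and the job is handed in when it is done.

```bash
ls; mkdir -p pics; cat > h.py <<'E'
import numpy as np, cv2
from scipy.spatial.transform import Rotation as R
from workcell import manip
def px2w(cal, uv, z=None, depth=None):
    K=np.array([[cal['fx'],0,cal['cx']],[0,cal['fy'],cal['cy']],[0,0,1]])
    p=cv2.undistortPoints(np.array(uv,float).reshape(-1,1,2),K,np.array(cal['D'],float)).reshape(-1,2)
    d=np.c_[p[:,0],-p[:,1],-np.ones(len(p))]
    Rm=R.from_quat(cal['orientation']).as_matrix(); o=np.array(cal['xyz'])
    w=d@Rm.T
    s=np.array(depth) if z is None else (z-o[2])/w[:,2]
    return o+w*np.reshape(s,(-1,1))
def snap(n,f=None):
    cal=manip.get_calibration(n); im,d=manip.camera(n)
    if f: cv2.imwrite('pics/'+f,im[:,:,::-1])
    return cal,im,d
E
python3 - <<'E'
from h import *
for n in ['top','scene']:
    cal,im,d=snap(n,n+'0.png'); print(n,cal)
    for t in ['log_mid','spool_mid','core_mid','done_mid','nest','outtray','mat','pad_a','pad_b']:
        try:
            r=manip.tip_of(t,n); print(t,[(np.round(q['pixel']).tolist(),round(q['p'],2)) for q in r[:3]])
        except Exception as e: print(t,e)
print(manip.get_obs())
E
```

```text
pics
top {'fx': 567.4064158048853, 'fy': 567.4064158048853, 'cx': 313.3555276048528, 'cy': 232.01534952645696, 'D': array([0.02413644, 0.        , 0.        , 0.        , 0.        ]), 'xyz': array([ 0.37683044, -0.02261849,  1.20159188]), 'orientation': array([-0.04570542,  0.03605229,  0.709047  , -0.70275429])}
log_mid [([234.0, 220.0], 0.98)]
spool_mid [([272.0, 220.0], 0.98)]
core_mid [([256.0, 196.0], 0.58), ([279.0, 218.0], 0.47)]
done_mid [([364.0, 210.0], 0.81)]
nest [([364.0, 218.0], 0.66)]
outtray [([476.0, 242.0], 0.94)]
mat [([156.0, 242.0], 0.95)]
pad_a [([240.0, 222.0], 0.61), ([273.0, 221.0], 0.47)]
pad_b [([240.0, 222.0], 0.61), ([273.0, 221.0], 0.47)]
scene {'fx': 522.4003348338234, 'fy': 522.4003348338234, 'cx': 325.5167702634975, 'cy': 233.4223573440937, 'D': array([-0.11120148,  0.        ,  0.        ,  0.        ,  0.        ]), 'xyz': array([1.31868117, 0.11520797, 0.72084082]), 'orientation': array([0.28088327, 0.32185164, 0.69798596, 0.57474491])}
log_mid [([411.0, 253.0], 0.77)]
spool_mid [([366.0, 250.0], 0.75)]
core_mid [([385.0, 281.0], 0.97)]
done_mid [
[... 392 characters left out ...]
  0.33221105, -0.06470368,  1.46008067,  0.02156259,
        1.34987905, -0.08847585]), 'joint_velocities': array([ 6.21518767e-04,  1.39365164e-03,  1.16795444e-03,  4.32955129e-04,
       -1.85892014e-03,  8.02585956e-06, -3.00336557e-04]), 'tau': array([-1.60486063e-03, -6.25251245e+01,  4.77599201e-02, -3.91830003e+01,
        1.64771557e-02,  1.78191316e-03,  1.67709942e-05]), 'position': array([0.24844003, 0.573537  , 0.24533986]), 'ee_rot': array([ 2.02980975e-01,  9.79182679e-01,  6.10386377e-05, -1.80014507e-05]), 'ft_force': array([ 0.30306511, -0.58085729,  0.34470537]), 'torque': array([-0.04399379, -0.02438238,  0.02110115]), 'grasp_force': 0.0, 'grip_width': 0.9996554970590917}
```

View pics/top0.png

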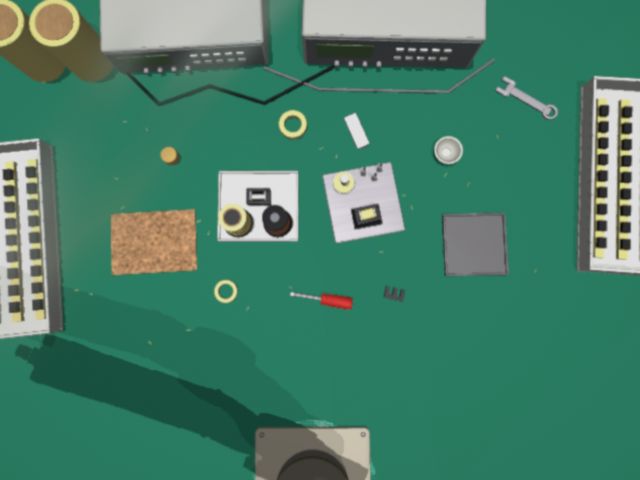

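View pics/scene0.png

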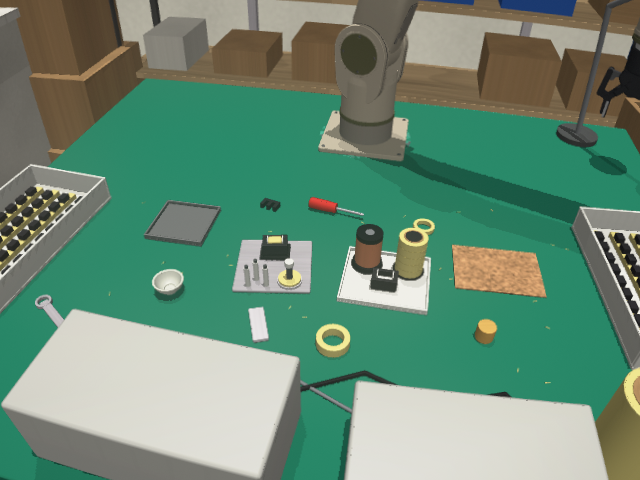

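The top view shows the log at (234,217), spool at (276,219), bare core at (258,196), finished core on the nest at (367,215), mat at (154,241) and out-tray at (475,244). The scene view agrees with this layout. Next I'll measure them.

```bash
cat > m.py <<'E'
from h import *
def rect(cal,mask,z):
    c=max(cv2.findContours(mask.astype(np.uint8),cv2.RETR_EXTERNAL,cv2.CHAIN_APPROX_NONE)[0],key=cv2.contourArea)
    w=px2w(cal,c.reshape(-1,2),z)[:,:2]
    r=cv2.minAreaRect((w*1000).astype(np.float32)); return r
def hi(cal,mask,d,z,tol=.008):
    v,u=np.nonzero(mask&(d>0)); w=px2w(cal,np.c_[u,v],None,d[v,u]); k=abs(w[:,2]-z)<tol
    m=np.zeros(mask.shape,bool); m[v[k],u[k]]=1
    return m,np.median(w[k,2]) if k.any() else None
E
python3 - <<'E'
from m import *
cal,im,d=snap('top')
for t,z in [('log_mid',.091),('spool_mid',.087),('core_mid',.036),('done_mid',.048),('outtray',.012),('mat',.004)]:
    r=manip.trace(t,'top')
    for q in r[:2]:
        m,zz=hi(cal,q['pixels'],d,z)
        if m.sum()<5: print(t,'none',q['p'],q['box']);continue
        print(t,round(q['p'],2),q['box'],m.sum(),'z',zz,'hi',np.round(np.concatenate([np.ravel(x) for x in rect(cal,m,z)]),1),'all',np.round(np.concatenate([np.ravel(x) for x in rect(cal,q['pixels'],z)]),1))
# fixture plate and tray via color
E
```

```text
log_mid 0.82 [216.1, 206.2, 254.1, 234.5] 632 z 0.09088283142861275 hi [5.375e+02 1.519e+02 5.620e+01 5.360e+01 3.000e-01] all [532.  148.4  71.   54.4  44.6]
spool_mid 0.96 [261.7, 206.9, 292.0, 235.5] 540 z 0.08676693405611002 hi [536.2  69.   49.7  50.2  89.8] all [530.6  65.3  64.6  54.1  26.2]
core_mid 0.98 [246.7, 188.8, 273.5, 207.9] 278 z 0.032050893819581594 hi [590.1 108.7  36.2  48.1   0. ] all [588.1 107.7  40.2  50.2   0. ]
core_mid 0.25 [217.0, 204.9, 254.0, 233.4] 33 z 0.037840481427024564 hi [520.8 134.6   7.6  35.2  49.9] all [539.7 156.9  71.5  57.   45.3]
done_mid 0.9 [353.5, 203.4, 380.7, 224.8] 380 z 0.045135806351239816 hi [ 546.3 -117.9   34.4   49.8   12.8] all [ 545.5 -117.6   36.1   51.8   13.6]
done_mid none 0.45 [248.0, 190.8, 270.8, 205.8]
outtray 0.93 [441.7, 213.5, 507.4, 272.0] 2353 z 0.0062485303005968 hi [ 487.1 -344.2  131.3  130.5   89.6] all [ 487.1 -343.6  132.5  130.5   89.6]
mat 0.84 [113.4, 211.7, 196.9, 275.7] 5208 z 0.0034029109566571236 hi [499.1 333.2 132.8 180.4   1.9] all [499.1 333.2 132.8 180.4   1.9]
```

```bash
cat >> h.py <<'E'
def go(*ts):
    """targets (x,y,z,yawdeg of tool y): row units from the present pose"""
    o=manip.get_obs(); p=np.array(o['position']); r=R.from_quat(o['ee_rot'])
    for t in ts:
        a=np.radians(t[3]); y=np.array([np.cos(a),np.sin(a),0]); z=np.array([0,0,-1.])
        T=R.from_matrix(np.c_[np.cross(y,z),y,z])
        print(np.round(np.r_[r.inv().apply(np.array(t[:3])-p)/.05,np.degrees((r.inv()*T).as_rotvec())/8],2).tolist())
    print(o['clock'],p.round(4),r.as_matrix().round(3)[:,1],round(o['grip_width'],3),round(o['grasp_force'],1))
E
python3 -c "
from h import *; print(manip.tip_reach); go((.54,.11,.27,0))"
```

```text
0.014
[-9.04, -6.19, -0.49, 0.0, -0.0, 8.32]
1.35 [0.2484 0.5735 0.2453] [0.397 0.918 0.   ] 1.0 0.0
```

```bash
python3 -m pendant '[[-9.04,-6.19,-0.49,0,0,8.32,1],[-9.04,-6.19,-0.49,0,0,8.32,1],[-9.04,-6.19,-0.49,0,0,8.32,1],[-9.04,-6.19,-0.49,0,0,8.32,1],[-9.04,-6.19,-0.49,0,0,8.32,1],[-9.04,-6.19,-0.49,0,0,8.32,1],[-9.04,-6.19,-0.49,0,0,8.32,1],[-9.04,-6.19,-0.49,0,0,8.32,1],[-9.04,-6.19,-0.49,0,0,8.32,1],[-9.04,-6.19,-0.49,0,0,8.32,1]]' 40
python3 - <<'E'
from m import *
go((.54,.11,.27,0))
cal,im,d=snap('wrist','w1.png')
for t,z in [('log_mid',.091),('spool_mid',.087),('core_mid',.036)]:
    for q in manip.trace(t,'wrist')[:1]:
        m,zz=hi(cal,q['pixels'],d,z,.006)
        print(t,round(q['p'],2),q['box'],m.sum(),zz, np.round(np.concatenate([np.ravel(x) for x in rect(cal,m,z)]),1) if m.any() else '')
E
```

```text
clock: 2.6
position: [0.5417, 0.1054, 0.2701]
ee_rot: [0.709, 0.705, -0.0, 0.001]
ft_force: [-0.6, 0.6, 0.4]
grip_width: 1.0
grasp_force: 0.0
[0.09, -0.04, 0.0, 0.01, 0.01, -0.05]
2.6 [0.5417 0.1054 0.2701] [ 1.    -0.007  0.001] 1.0 0.0
log_mid 0.78 [278.5, 120.8, 341.2, 191.9] 3377 0.09179034309310463 [537.3 153.4  55.1  54.5   0.9]
spool_mid 0.7 [283.5, 203.4, 340.5, 274.7] 2378 0.08748850687446388 [537.2  69.9  52.5  51.4  89.6]
core_mid 0.79 [344.4, 168.3, 381.6, 221.3] 1004 0.03254392416790469 [590.6 110.2  49.3  33.6  89.6]
```

View pics/w1.png

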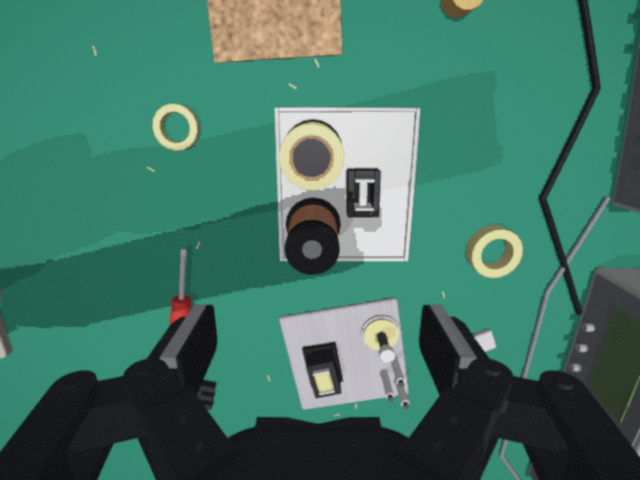

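The wrist view shows the log at (310,155), spool at (312,248) and core at (363,192), agreeing with the top view. Log first.

```bash
python3 -c "
from h import *; go((.537,.1527,.13,0))"
```

```text
[0.83, -0.05, 2.79, -0.0, -0.0, 0.02]
2.8 [0.5396 0.1113 0.2697] [ 1.     0.002 -0.   ] 0.995 0.0
```

```bash
python3 -m pendant '[[0.84,-0.05,1.2,0,0,0,1],[0.84,-0.05,2.8,0,0,0,1],[0.84,-0.05,2.8,0,0,0,1],[0.84,-0.05,2.8,0,0,0,1],[0.84,-0.05,2.8,0,0,0,1],[0.84,-0.05,2.8,0,0,0,1],[0.84,-0.05,2.8,0,0,0,1],[0.84,-0.05,2.8,0,0,0,1],[0.84,-0.05,2.8,0,0,0,1],[0.84,-0.05,2.8,0,0,0,1]]'
python3 -c "
from h import *; go((.537,.1527,.05,0))"
```

```text
clock: 4.05
position: [0.5376, 0.1518, 0.1298]
ee_rot: [0.707, 0.707, 0.0, -0.0]
ft_force: [0.3, -1.1, 0.7]
grip_width: 0.998
grasp_force: 0.0
[0.02, -0.01, 1.6, -0.0, -0.0, 0.0]
4.05 [0.5376 0.1518 0.1298] [ 1.  0. -0.] 0.998 0.0
```

```bash
python3 -m pendant '[[0,0,0.8,0,0,0,1],[0,0,1.6,0,0,0,1],[0,0,1.6,0,0,0,1],[0,0,1.6,0,0,0,1],[0,0,1.6,0,0,0,-1],[0,0,1.6,0,0,0,-1],[0,0,1.6,0,0,0,-1],[0,0,1.6,0,0,0,-1],[0,0,1.6,0,0,0,-1],[0,0,1.6,0,0,0,-1]]' 40
python3 -c "
from h import *; go((.50,.375,.16,0))"
```

```text
clock: 5.3
position: [0.5383, 0.1522, 0.0513]
ee_rot: [0.707, 0.707, 0.001, 0.0]
ft_force: [-2.7, -0.3, 7.7]
grip_width: 0.634
grasp_force: 39.8
[4.46, -0.76, -2.17, 0.01, -0.01, 0.0]
5.3 [0.5383 0.1522 0.0513] [1.    0.    0.001] 0.634 39.8
```

```bash
python3 -m pendant '[[0,0,-0.4,0,0,0,-1],[0,0,-1,0,0,0,-1],[0,0,-1.7,0,0,0,-1],[0.5,0,-2.2,0,0,0,-1],[1.3,-0.3,-2.2,0,0,0,-1],[2.2,-0.5,-2.2,0,0,0,-1],[3.1,-0.75,-2.2,0,0,0,-1],[4,-0.75,-2.2,0,0,0,-1],[4.46,-0.75,-2.2,0,0,0,-1],[4.46,-0.75,-2.2,0,0,0,-1]]'
python3 -c "
from h import *; go((.50,.375,.05,0))
print(manip.get_obs()['ft_force'])"
```

```text
clock: 6.55
position: [0.4991, 0.3769, 0.1597]
ee_rot: [0.706, 0.708, 0.0, -0.0]
ft_force: [-0.4, 0.1, -2.6]
grip_width: 0.639
grasp_force: 41.8
[-0.04, 0.02, 2.19, -0.0, -0.0, 0.03]
6.55 [0.4991 0.3769 0.1597] [ 1.     0.003 -0.   ] 0.639 41.8
[-0.3790219   0.10590169 -2.63187162]
```

```bash
python3 -m pendant '[[0,0,0.6,0,0,0,-1],[0,0,1.3,0,0,0,-1],[0,0,1.8,0,0,0,-1],[0,0,2.1,0,0,0,-1],[0,0,2.22,0,0,0,-1],[0,0,2.22,0,0,0,-1],[0,0,2.22,0,0,0,-1],[0,0,2.22,0,0,0,0.5],[0,0,2.22,0,0,0,1],[0,0,2.22,0,0,0,1]]'
python3 -m pendant '[[0,0,0,0,0,0,1],[0,0,0,0,0,0,1],[0,0,-0.6,0,0,0,1],[0,0,-1.4,0,0,0,1],[0,0,-2.4,0,0,0,1],[0,0,-2.4,0,0,0,1],[-1,0,-2.4,0,0,0,1],[-2,0,-2.4,0,0,0,1],[-3,0.2,-2.4,0,0,0,1],[-4,0.5,-2.4,0,0,0,1]]'
python3 - <<'E'
from m import *
go((.5368,.0695,.13,0))
cal,im,d=snap('top','t2.png')
for t,z in [('log_mid',.088),('spool_mid',.087)]:
    for q in manip.trace(t,'top')[:1]:
        m,zz=hi(cal,q['pixels'],d,z,.008)
        print(t,round(q['p'],2),q['box'],m.sum(),zz, np.round(np.concatenate([np.ravel(x) for x in rect(cal,m,z)]),1) if m.any() else '')
E
```

```text
clock: 7.8
position: [0.5002, 0.375, 0.0491]
ee_rot: [0.707, 0.707, 0.0, -0.0]
ft_force: [-0.5, 0.1, -0.2]
grip_width: 0.999
grasp_force: 0.0
clock: 9.05
position: [0.5248, 0.1733, 0.1682]
ee_rot: [0.707, 0.707, -0.0, -0.0]
ft_force: [0.4, 0.5, -0.3]
grip_width: 1.001
grasp_force: 0.0
[-2.08, 0.24, 0.76, -0.0, -0.0, 0.01]
9.05 [0.5248 0.1733 0.1682] [ 1.     0.001 -0.001] 1.001 0.0
log_mid 0.6 [104.5, 223.8, 139.5, 252.6] 551 0.08765837356881856 [499.  380.3  57.7  44.3  22.5]
spool_mid 0.65 [263.8, 204.9, 291.6, 232.7] 540 0.08666185571091811 [536.2  69.   49.7  50.2  89.8]
```

```bash
python3 -m pendant '[[-1,0.1,0,0,0,0,1],[-2.1,0.24,0,0,0,0,1],[-2.1,0.24,0.5,0,0,0,1],[-2.1,0.24,0.77,0,0,0,1],[-2.1,0.24,0.77,0,0,0,1],[-2.1,0.24,0.77,0,0,0,1],[-2.1,0.24,0.77,0,0,0,1],[-2.1,0.24,0.77,0,0,0,1],[-2.1,0.24,0.77,0,0,0,1],[-2.1,0.24,0.77,0,0,0,1]]'
python3 -c "
from h import *; go((.5368,.0695,.05,0))"
```

```text
clock: 10.45
position: [0.5372, 0.0699, 0.1304]
ee_rot: [0.707, 0.707, 0.0, -0.0]
ft_force: [0.2, 0.7, 0.3]
grip_width: 0.999
grasp_force: 0.0
[-0.01, -0.01, 1.61, 0.0, -0.0, 0.0]
10.45 [0.5372 0.0699 0.1304] [1. 0. 0.] 0.999 0.0
```

```bash
python3 -m pendant '[[0,0,0.8,0,0,0,1],[0,0,1.6,0,0,0,1],[0,0,1.6,0,0,0,1],[0,0,1.6,0,0,0,1],[0,0,1.6,0,0,0,-1],[0,0,1.6,0,0,0,-1],[0,0,1.6,0,0,0,-1],[0,0,1.6,0,0,0,-1],[0,0,1.6,0,0,0,-1],[0,0,1.6,0,0,0,-1]]' 50
python3 -m pendant '[[0,0,-0.4,0,0,0,-1],[0,0,-1,0,0,0,-1],[0,0,-1.7,0,0,0,-1],[0.5,0,-2.2,0,0,0,-1],[1.3,-0.3,-2.2,0,0,0,-1],[2.2,-0.5,-2.2,0,0,0,-1],[3.1,-0.75,-2.2,0,0,0,-1],[4,-0.75,-2.2,0,0,0,-1],[4.2,-0.75,-2.2,0,0,0,-1],[4.2,-0.75,-2.2,0,0,0,-1]]'
python3 -c "
from h import *; go((.50,.28,.049,0))"
```

```text
clock: 11.7
position: [0.5376, 0.0701, 0.0516]
ee_rot: [0.707, 0.707, 0.001, 0.0]
ft_force: [-4.8, -0.1, 9.3]
grip_width: 0.601
grasp_force: 50.8
clock: 12.95
position: [0.4994, 0.2798, 0.1601]
ee_rot: [0.707, 0.708, -0.0, 0.0]
ft_force: [0.8, -0.3, -4.6]
grip_width: 0.598
grasp_force: 53.5
[0.0, 0.01, 2.22, -0.0, 0.0, 0.01]
12.95 [0.4994 0.2798 0.1601] [ 1.     0.001 -0.   ] 0.598 53.5
```

```bash
python3 -m pendant '[[0,0,0.6,0,0,0,-1],[0,0,1.3,0,0,0,-1],[0,0,1.8,0,0,0,-1],[0,0,2.1,0,0,0,-1],[0,0,2.22,0,0,0,-1],[0,0,2.22,0,0,0,-1],[0,0,2.22,0,0,0,-1],[0,0,2.22,0,0,0,0.5],[0,0,2.22,0,0,0,1],[0,0,2.22,0,0,0,1]]'
python3 -m pendant '[[0,0,0,0,0,0,1],[0,0,0,0,0,0,1],[0,0,-0.6,0,0,0,1],[0,0,-1.4,0,0,0,1],[0,0,-2.6,0,0,0,1],[-1,0,-3.6,0,0,0,1],[-2,0,-4,0,0,0,1],[-3,0,-4,0,0,0,1],[-4,0.2,-4,0,0,0,1],[-5,0.5,-4,0,0,0,1]]'
python3 - <<'E'
from m import *
go((.530,-.06,.25,12.8))
cal,im,d=snap('top','t3.png')
for t,z in [('log_mid',.088),('spool_mid',.084)]:
    for q in manip.trace(t,'top')[:1]:
        m,zz=hi(cal,q['pixels'],d,z,.008)
        print(t,round(q['p'],2),q['box'],m.sum(),zz, np.round(np.concatenate([np.ravel(x) for x in rect(cal,m,z)]),1) if m.any() else '')
E
```

```text
clock: 14.2
position: [0.4998, 0.2801, 0.0497]
ee_rot: [0.707, 0.707, 0.0, 0.0]
ft_force: [0.2, -0.1, -0.2]
grip_width: 0.997
grasp_force: 0.0
clock: 15.45
position: [0.5246, 0.0283, 0.2497]
ee_rot: [0.707, 0.707, 0.001, -0.0]
ft_force: [0.6, -0.2, 0.0]
grip_width: 1.003
grasp_force: 0.0
[-1.77, 0.11, -0.01, 0.01, -0.01, -1.6]
15.45 [0.5246 0.0283 0.2497] [1.    0.001 0.001] 1.003 0.0
spool_mid 0.94 [156.8, 224.3, 192.5, 251.9] 537 0.08331575258587809 [499.5 277.3  53.1  49.1  67.7]
```

```bash
python3 -m pendant '[[-1,0.1,0,0,0,-0.8,0.2],[-1.8,0.11,0,0,0,-1.6,0.2],[-1.8,0.11,0,0,0,-1.6,0.2],[-1.8,0.11,0,0,0,-1.6,0.2],[-1.8,0.11,0,0,0,-1.6,0.2],[-1.8,0.11,0,0,0,-1.6,0.2],[-1.8,0.11,0,0,0,-1.6,0.2],[-1.8,0.11,0,0,0,-1.6,0.2],[-1.8,0.11,0,0,0,-1.6,0.2],[-1.8,0.11,0,0,0,-1.6,0.2]]' 40
python3 - <<'E'
from m import *
cal,im,d=snap('wrist','w4.png')
for q in manip.trace('done_mid','wrist')[:2]:
        m,zz=hi(cal,q['pixels'],d,.048,.006)
        print(round(q['p'],2),q['box'],m.sum(),zz, np.round(np.concatenate([np.ravel(x) for x in rect(cal,m,.048)]),1) if m.any() else '')
go((.546,-.118,.12,12.8))
a=cv2.imread('pics/t3.png')[180:280,80:300]; b=cv2.imread('pics/w4.png')
cv2.imwrite('pics/c4.png',np.vstack([cv2.resize(a,(640,291))[:120+171],cv2.resize(b,(400,300)).copy()[:, :] if 0 else cv2.copyMakeBorder(cv2.resize(b,(400,300)),0,0,0,240,0)]))
E
```

```text
clock: 16.85
position: [0.5302, -0.0602, 0.2493]
ee_rot: [0.624, 0.782, 0.0, -0.0]
ft_force: [-0.9, 0.0, 0.1]
grip_width: 0.6
grasp_force: 0.0
0.64 [302.9, 234.5, 339.2, 289.0] 1512 0.04511317935143394 [ 548.  -116.2   33.2   49.7   12.9]
[-1.2, 0.05, 2.59, 0.0, -0.0, 0.0]
16.95 [ 0.5302 -0.0602  0.2493] [0.975 0.222 0.   ] 0.595 0.0
```

View pics/c4.png

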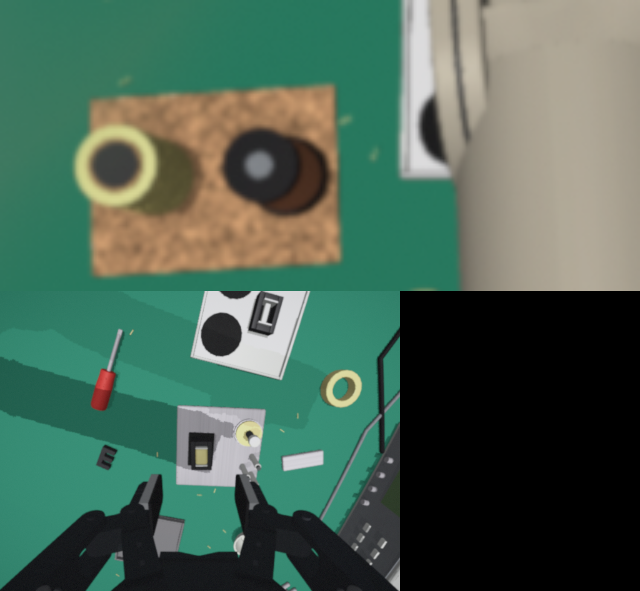

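The log (115,165) and spool (262,170 in the crop) both stand on the mat, and the finished core is clear in the wrist view.

```bash
python3 -m pendant '[[-0.6,0.03,1,0,0,0,0.2],[-1.18,0.07,2,0,0,0,0.2],[-1.18,0.07,2.6,0,0,0,0.2],[-1.18,0.07,2.6,0,0,0,0.2],[-1.18,0.07,2.6,0,0,0,0.2],[-1.18,0.07,2.6,0,0,0,0.2],[-1.18,0.07,2.6,0,0,0,0.2],[-1.18,0.07,2.6,0,0,0,0.2],[-1.18,0.07,2.6,0,0,0,0.2],[-1.18,0.07,2.6,0,0,0,0.2]]'
python3 -c "
from h import *; go((.547,-.117,.035,12.8))"
```

```text
clock: 18.2
position: [0.5467, -0.1169, 0.1193]
ee_rot: [0.624, 0.782, 0.0, -0.0]
ft_force: [-1.0, -0.1, 0.1]
grip_width: 0.597
grasp_force: 0.0
[-0.0, 0.0, 1.69, 0.0, -0.0, 0.0]
18.2 [ 0.5467 -0.1169  0.1193] [0.975 0.222 0.   ] 0.597 0.0
```

```bash
python3 -m pendant '[[0,0,0.7,0,0,0,0.2],[0,0,1.3,0,0,0,0.2],[0,0,1.69,0,0,0,0.2],[0,0,1.69,0,0,0,0.2],[0,0,1.69,0,0,0,0.2],[0,0,1.69,0,0,0,-1],[0,0,1.69,0,0,0,-1],[0,0,1.69,0,0,0,-1],[0,0,1.69,0,0,0,-1],[0,0,1.69,0,0,0,-1]]' 40
python3 -c "
from h import *; go((.547,-.117,.12,12.8),(.487,-.344,.12,0),(.487,-.344,.024,0))"
```

```text
clock: 19.45
position: [0.5477, -0.117, 0.036]
ee_rot: [0.624, 0.782, 0.001, 0.001]
ft_force: [0.4, -0.1, 6.1]
grip_width: 0.389
grasp_force: 40.7
[0.0, -0.01, -1.68, 0.02, 0.0, 0.0]
[-4.16, -2.19, -1.68, 0.02, 0.0, 1.6]
[-4.16, -2.19, 0.24, 0.02, 0.0, 1.6]
19.45 [ 0.5477 -0.117   0.036 ] [0.975 0.222 0.002] 0.389 40.7
```

```bash
python3 -m pendant '[[0,0,-0.6,0,0,0,-1],[0,0,-1.6,0,0,0,-1],[-0.6,-0.3,-2,0,0,0.2,-1],[-1.5,-0.8,-2,0,0,0.6,-1],[-2.5,-1.3,-2,0,0,1,-1],[-3.5,-1.8,-2,0,0,1.4,-1],[-4.16,-2.19,-1.8,0,0,1.6,-1],[-4.16,-2.19,-1.4,0,0,1.6,-1],[-4.16,-2.19,-1,0,0,1.6,-1],[-4.16,-2.19,-1,0,0,1.6,-1]]'
python3 -c "
from h import *; go((.487,-.344,.0235,0))"
```

```text
clock: 20.7
position: [0.4859, -0.3419, 0.0828]
ee_rot: [0.706, 0.708, -0.0, -0.002]
ft_force: [0.3, 0.4, -0.5]
grip_width: 0.389
grasp_force: 40.3
[-0.05, 0.03, 1.19, -0.02, -0.02, 0.02]
20.7 [ 0.4859 -0.3419  0.0828] [ 1.     0.002 -0.003] 0.389 40.3
```

```bash
python3 -m pendant '[[-0.03,0.02,0.5,0,0,0,-1],[-0.03,0.02,0.9,0,0,0,-1],[-0.03,0.02,1.18,0,0,0,-1],[-0.03,0.02,1.2,0,0,0,-1],[-0.03,0.02,1.2,0,0,0,-1],[-0.03,0.02,1.2,0,0,0,-1],[-0.03,0.02,1.2,0,0,0,0.2],[-0.03,0.02,1.2,0,0,0,0.2],[-0.03,0.02,1.2,0,0,0,0.2],[-0.03,0.02,0.8,0,0,0,0.2]]'
python3 -c "
from h import *; go((.53,-.06,.25,0))"
```

```text
clock: 21.95
position: [0.4863, -0.3449, 0.0444]
ee_rot: [0.707, 0.707, -0.0, -0.001]
ft_force: [-1.2, -0.7, -0.3]
grip_width: 0.601
grasp_force: 0.0
[5.7, 0.87, -4.11, -0.02, -0.01, 0.0]
21.95 [ 0.4863 -0.3449  0.0444] [ 1.     0.    -0.002] 0.601 0.0
```

```bash
python3 -m pendant '[[0,0,-1,0,0,0,0.2],[0.4,0,-2.2,0,0,0,0.2],[1.4,0.2,-3.3,0,0,-0.4,0.2],[2.5,0.4,-4.1,0,0,-0.8,0.2],[3.7,0.6,-4.1,0,0,-1.2,0.2],[4.9,0.8,-4.1,0,0,-1.6,0.2],[5.7,0.87,-4.1,0,0,-1.6,0.2],[5.7,0.87,-4.1,0,0,-1.6,0.2],[5.7,0.87,-4.1,0,0,-1.6,0.2],[5.7,0.87,-4.1,0,0,-1.6,0.2]]'
python3 - <<'E'
from m import *
cal,im,d=snap('wrist','w5.png')
print([(np.round(q['pixel']),round(q['p'],2), px2w(cal,q['pixel'],.016).round(4)) for q in manip.tip_of('nest','wrist')[:2]])
for q in manip.trace('nest','wrist')[:2]:
    print(round(q['p'],2),q['box'],np.round(np.concatenate([np.ravel(x) for x in rect(cal,q['pixels'],.016)]),1))
for q in manip.trace('core_mid','wrist')[:1]:
    m,zz=hi(cal,q['pixels'],d,.036,.006)
    print('core',q['box'],zz,np.round(np.concatenate([np.ravel(x) for x in rect(cal,m,.036)]),1))
g=cv2.cvtColor(im,cv2.COLOR_RGB2GRAY); m=np.zeros_like(g); m[200:330,270:450]=255
m=((g<60)&(m>0)).astype(np.uint8)
n,l,s,c=cv2.connectedComponentsWithStats(m); k=1+np.argmax(s[1:,4]); print(s[k],np.round(np.concatenate([np.ravel(x) for x in rect(cal,l==k,.016)]),1))
cal,im,d=snap('top')
for q in manip.trace('done_mid','top')[:1]:
    print('done',q['p'],q['box'],[np.round(x,1) for x in rect(cal,q['pixels'],.036)])
for q in manip.trace('nest','top')[:1]: print('nest top',q['p'],[np.round(x,1) for x in rect(cal,q['pixels'],.016)])
go((.59,.109,.12,0))
E
```

```text
clock: 23.2
position: [0.5303, -0.0623, 0.2503]
ee_rot: [0.625, 0.781, 0.0, 0.0]
ft_force: [-0.1, -0.4, 0.2]
grip_width: 0.6
grasp_force: 0.0
[(array([322., 253.]), 0.61, array([[ 0.5487, -0.1201,  0.016 ]])), (array([235., 409.]), 0.21, array([[ 0.488 , -0.3565,  0.016 ]]))]
0.71 [283.1, 181.5, 423.2, 311.6] [ 580.3 -108.8  152.2  148.2   10.9]
0.16 [354.6, 0.0, 403.2, 9.8] [543.7 123.6  40.5   8.2  13.4]
core [395.3, 0.0, 452.6, 70.4] 0.03248318198569575 [5.901e+02 1.078e+02 3.460e+01 4.950e+01 4.000e-01]
[ 302  224   41   54 1997] [ 547.9 -117.9   42.2   59.9   10. ]
done 0.72 [462.6, 234.2, 490.2, 254.4] [array([ 485.4, -342.6]), array([53.5, 35. ]), np.float64(89.5)]
[3.05, 1.91, 2.59, -0.0, -0.0, 1.6]
23.55 [ 0.5304 -0.0608  0.2497] [ 0.975  0.221 -0.   ] 0.6 0.0
```

View pics/w5.png

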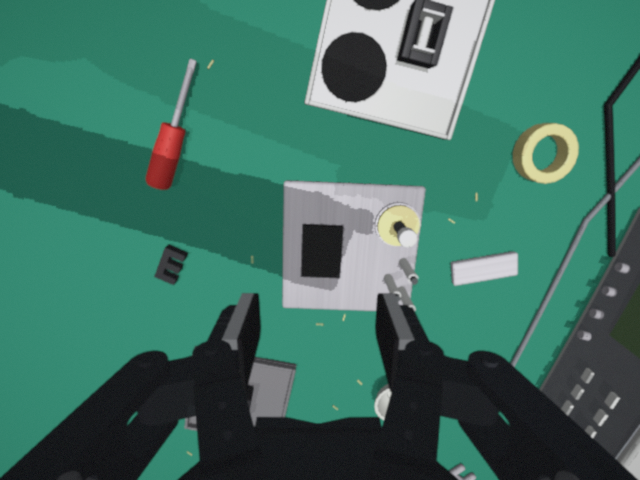

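The wrist view shows the empty nest at (322,251) and the finished core lying in the out-tray. Next, the bare core.

```bash
python3 -m pendant '[[1,0.6,0.5,0,0,0.6,0.2],[2,1.2,1,0,0,1.2,0.2],[3.05,1.9,1.5,0,0,1.6,0.2],[3.05,1.91,2.2,0,0,1.6,0.2],[3.05,1.91,2.6,0,0,1.6,0.2],[3.05,1.91,2.6,0,0,1.6,0.2],[3.05,1.91,2.6,0,0,1.6,0.2],[3.05,1.91,2.6,0,0,1.6,0.2],[3.05,1.91,2.6,0,0,1.6,0.2],[3.05,1.91,2.6,0,0,1.6,0.2]]'
python3 -c "
from h import *; go((.590,.109,.023,0))"
```

```text
clock: 24.8
position: [0.5899, 0.1094, 0.1202]
ee_rot: [0.707, 0.707, 0.0, 0.0]
ft_force: [-0.5, -0.2, -0.8]
grip_width: 0.601
grasp_force: 0.0
[-0.01, 0.0, 1.94, 0.0, -0.0, 0.0]
24.8 [0.5899 0.1094 0.1202] [1.    0.    0.001] 0.601 0.0
```

```bash
python3 -m pendant '[[0,0,0.7,0,0,0,0.2],[0,0,1.4,0,0,0,0.2],[0,0,1.94,0,0,0,0.2],[0,0,1.94,0,0,0,0.2],[0,0,1.94,0,0,0,0.2],[0,0,1.94,0,0,0,-1],[0,0,1.94,0,0,0,-1],[0,0,1.94,0,0,0,-1],[0,0,1.94,0,0,0,-1],[0,0,1.94,0,0,0,-1]]' 40
python3 -c "
from h import *; go((.548,-.1185,.10,11.5))"
```

```text
clock: 26.05
position: [0.5909, 0.1097, 0.0244]
ee_rot: [0.707, 0.707, 0.001, 0.0]
ft_force: [-0.6, -0.2, 6.3]
grip_width: 0.388
grasp_force: 41.1
[-4.56, -0.86, -1.52, 0.02, -0.01, -1.44]
26.05 [0.5909 0.1097 0.0244] [1.    0.    0.002] 0.388 41.1
```

```bash
python3 -m pendant '[[0,0,-0.6,0,0,0,-1],[0,0,-1.6,0,0,0,-1],[-0.6,-0.1,-2.1,0,0,-0.2,-1],[-1.5,-0.3,-2.1,0,0,-0.6,-1],[-2.5,-0.5,-2.1,0,0,-1,-1],[-3.5,-0.7,-2.1,0,0,-1.44,-1],[-4.3,-0.85,-2.1,0,0,-1.44,-1],[-4.56,-0.85,-2,0,0,-1.44,-1],[-4.56,-0.85,-1.5,0,0,-1.44,-1],[-4.56,-0.85,-1.5,0,0,-1.44,-1]]'
python3 -c "
from h import *; go((.548,-.1185,.0355,11.5))"
```

```text
clock: 27.3
position: [0.5465, -0.1176, 0.0965]
ee_rot: [0.632, 0.775, -0.001, -0.001]
ft_force: [-0.5, -0.1, -1.0]
grip_width: 0.383
grasp_force: 40.2
[-0.02, 0.03, 1.22, -0.02, -0.01, 0.01]
27.3 [ 0.5465 -0.1176  0.0965] [ 0.98   0.201 -0.003] 0.383 40.2
```

```bash
python3 -m pendant '[[-0.01,0.02,0.4,0,0,0,-1],[-0.01,0.02,0.8,0,0,0,-1],[-0.01,0.02,1.1,0,0,0,-1],[-0.01,0.02,1.22,0,0,0,-1],[-0.01,0.02,1.24,0,0,0,-1],[-0.01,0.02,1.24,0,0,0,-1],[-0.01,0.02,1.24,0,0,0,0.2],[-0.01,0.02,1.24,0,0,0,0.2],[-0.01,0.02,1.24,0,0,0,0.2],[-0.01,0.02,0.8,0,0,0,0.2]]'
python3 -c "
from h import *; go((.53,-.0605,.25,11.5))"
```

```text
clock: 28.55
position: [0.5474, -0.1187, 0.0568]
ee_rot: [0.632, 0.775, -0.001, -0.001]
ft_force: [-0.2, -1.2, 0.5]
grip_width: 0.598
grasp_force: 0.0
[1.21, -0.12, -3.86, -0.02, -0.0, 0.01]
28.55 [ 0.5474 -0.1187  0.0568] [ 0.98   0.2   -0.003] 0.598 0.0
```

```bash
python3 -m pendant '[[0,0,-0.6,0,0,0,0.2],[0,0,-1.6,0,0,0,0.2],[0.3,0,-2.6,0,0,0,0.2],[0.8,-0.1,-3.6,0,0,0,0.2],[1.2,-0.12,-3.86,0,0,0,0.2],[1.2,-0.12,-3.86,0,0,0,0.2],[1.2,-0.12,-3.86,0,0,0,0.2],[1.2,-0.12,-3.86,0,0,0,0.2],[1.2,-0.12,-3.86,0,0,0,0.2],[1.2,-0.12,-3.86,0,0,0,0.2]]'
python3 - <<'E'
from m import *
cal,im,d=snap('wrist','w6.png')
for q in manip.trace('core_mid','wrist')[:1]:
    m,zz=hi(cal,q['pixels'],d,.048,.006)
    print('core',q['p'],q['box'],zz,np.round(np.concatenate([np.ravel(x) for x in rect(cal,m,.048)]),1))
g=cv2.cvtColor(im,cv2.COLOR_RGB2GRAY)
cv2.imwrite('pics/c6.png',cv2.resize(im[160:340,240:460,::-1],None,fx=3,fy=3))
# pads
for t in ['pad_a']:
    for q in manip.trace(t,'wrist')[:3]: print(t,round(q['p'],2),q['box'],[np.round(x,1) for x in rect(cal,q['pixels'],.007)])
cal,im,d=snap('top')
for t,z in [('pad_a',.007),('log_mid',.088),('spool_mid',.084),('core_mid',.048)]:
    for q in manip.trace(t,'top')[:2]:
        m=q['pixels'] if t=='pad_a' else hi(cal,q['pixels'],d,z,.006)[0]
        print(t,round(q['p'],2),q['box'],[np.round(x,1) for x in rect(cal,m,z)] if m.any() else '')
go((.50,.375,.2,0))
E
```

```text
clock: 29.8
position: [0.5305, -0.0617, 0.2504]
ee_rot: [0.633, 0.774, -0.0, -0.0]
ft_force: [0.5, -0.2, 0.5]
grip_width: 0.601
grasp_force: 0.0
core 0.63 [304.0, 233.3, 339.5, 288.4] 0.04446905388284644 [ 548.8 -117.1   33.6   49.8   11.6]
pad_a 0.94 [319.0, 33.0, 382.1, 104.4] [array([537. ,  69.5]), array([62.5, 60.6]), np.float64(75.6)]
pad_a 0.8 [225.7, 208.1, 256.9, 238.8] [array([536.7, 152.2]), array([59.5, 61.5]), np.float64(45.0)]
pad_a 0.69 [264.1, 206.0, 292.9, 235.3] [array([535.8,  69.2]), array([61.8, 60. ]), np.float64(89.4)]
log_mid 0.96 [104.5, 224.2, 146.6, 252.9] [array([501.8, 375. ]), array([56. , 51.9]), np.float64(39.2)]
spool_mid 0.93 [155.4, 226.5, 193.7, 251.5] [array([500.7, 276.9]), array([52. , 49.9]), np.float64(89.4)]
core_mid 0.51 [461.2, 235.4, 490.9, 254.6] 
[8.67, 1.15, 1.02, 0.0, -0.0, 1.44]
30.2 [ 0.5306 -0.0613  0.2508] [0.98 0.2  0.  ] 0.604 0.0
```

View pics/c6.png

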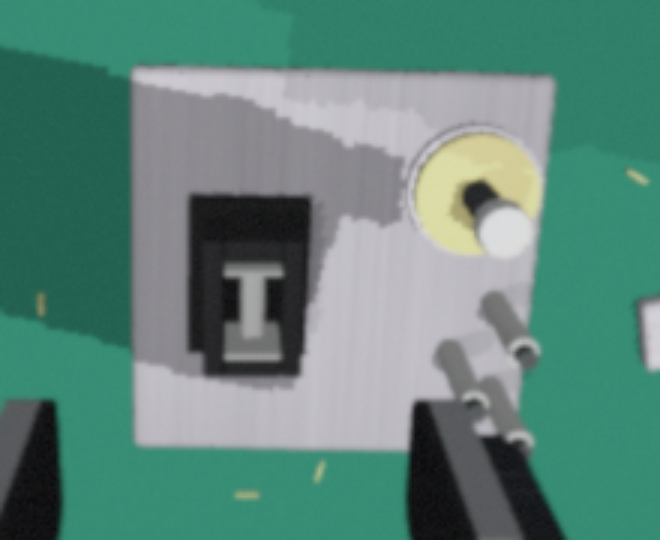

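The crop shows the bare core square and centred on the nest, about 1 mm off. Now the log goes back.

```bash
python3 -m pendant '[[1.2,0.15,0.1,0,0,0.2,0.6],[2.4,0.3,0.2,0,0,0.5,1],[3.6,0.5,0.4,0,0,0.8,1],[4.8,0.65,0.6,0,0,1.1,1],[6,0.8,0.8,0,0,1.44,1],[7.2,1,1,0,0,1.44,1],[8.4,1.13,1,0,0,1.44,1],[8.67,1.15,1,0,0,1.44,1],[8.67,1.15,1.4,0,0,1.44,1],[8.67,1.15,1.4,0,0,1.44,1]]' 40
python3 -c "
from h import *; go((.50,.375,.049,0))"
```

```text
clock: 31.45
position: [0.4998, 0.3738, 0.1795]
ee_rot: [0.707, 0.707, -0.001, 0.0]
ft_force: [-0.1, -0.5, 0.7]
grip_width: 1.002
grasp_force: 0.0
[0.03, 0.01, 2.61, -0.01, 0.02, -0.0]
31.45 [0.4998 0.3738 0.1795] [ 1.    -0.    -0.002] 1.002 0.0
```

```bash
python3 -m pendant '[[0.01,0,0.9,0,0,0,1],[0.01,0,1.8,0,0,0,1],[0.01,0,2.61,0,0,0,1],[0.01,0,2.61,0,0,0,1],[0.01,0,2.61,0,0,0,-1],[0.01,0,2.61,0,0,0,-1],[0.01,0,2.61,0,0,0,-1],[0.01,0,2.61,0,0,0,-1],[0.01,0,2.61,0,0,0,-1],[0.01,0,2.61,0,0,0,-1]]' 40
python3 -c "
from h import *; go((.5375,.1525,.16,0))"
```

```text
clock: 32.7
position: [0.5014, 0.3762, 0.053]
ee_rot: [0.707, 0.707, 0.002, -0.0]
ft_force: [-1.2, -1.3, 5.3]
grip_width: 0.632
grasp_force: 41.3
[-4.47, 0.73, -2.15, 0.02, -0.02, 0.0]
32.7 [0.5014 0.3762 0.053 ] [1.    0.    0.003] 0.632 41.3
```

```bash
python3 -m pendant '[[0,0,-0.4,0,0,0,-1],[0,0,-1.2,0,0,0,-1],[0,0,-2.2,0,0,0,-1],[-0.4,0.1,-3,0,0,0,-1],[-1.3,0.3,-3,0,0,0,-1],[-2.2,0.5,-3,0,0,0,-1],[-3.1,0.74,-3,0,0,0,-1],[-4,0.74,-2.6,0,0,0,-1],[-4.46,0.74,-2,0,0,0,-1],[-4.46,0.74,-1.6,0,0,0,-1]]'
python3 -c "
from h import *; go((.5375,.1525,.056,0))"
```

```text
clock: 33.95
position: [0.5376, 0.1498, 0.1313]
ee_rot: [0.708, 0.706, 0.001, 0.0]
ft_force: [-0.6, 1.0, -0.8]
grip_width: 0.635
grasp_force: 42.8
[0.05, -0.0, 1.51, 0.01, -0.0, -0.03]
33.95 [0.5376 0.1498 0.1313] [ 1.    -0.004  0.001] 0.635 42.8
```

```bash
python3 -m pendant '[[0.01,0,0.5,0,0,0,-1],[0.01,0,1,0,0,0,-1],[0.01,0,1.3,0,0,0,-1],[0.01,0,1.45,0,0,0,-1],[0.01,0,1.49,0,0,0,-1],[0.01,0,1.49,0,0,0,-1],[0.01,0,1.49,0,0,0,-1],[0.01,0,1.49,0,0,0,0.5],[0.01,0,1.49,0,0,0,1],[0.01,0,1.49,0,0,0,1]]'
python3 -m pendant '[[0,0,0,0,0,0,1],[0,0,0,0,0,0,1],[0,0,-0.6,0,0,0,1],[0,0,-1.4,0,0,0,1],[0,0,-2.4,0,0,0,1],[0,0,-2.4,0,0,0,1],[1,-0.2,-2.4,0,0,0,1],[2,-0.5,-2.4,0,0,0,1],[2.54,-0.75,-2.4,0,0,0,1],[2.54,-0.75,-2.4,0,0,0,1]]'
python3 - <<'E'
from m import *
cal,im,d=snap('top')
for t,z in [('log_mid',.091),('spool_mid',.084)]:
    for q in manip.trace(t,'top')[:1]:
        m,zz=hi(cal,q['pixels'],d,z,.008); print(t,round(q['p'],2),zz,[np.round(x,1) for x in rect(cal,m,z)] if m.any() else '')
go((.5,.28,.049,0))
E
```

```text
clock: 35.2
position: [0.5374, 0.153, 0.056]
ee_rot: [0.707, 0.707, 0.0, 0.0]
ft_force: [0.9, 0.8, 0.6]
grip_width: 1.0
grasp_force: 0.0
clock: 36.45
position: [0.498, 0.2825, 0.1748]
ee_rot: [0.705, 0.709, -0.001, -0.001]
ft_force: [-0.1, -0.6, -0.2]
grip_width: 1.004
grasp_force: 0.0
log_mid 0.58 0.09092487309609687 [array([537. , 153.4]), array([56.9, 51.6]), np.float64(44.8)]
spool_mid 0.62 0.08342562300895762 [array([500.7, 277. ]), array([51.9, 49.9]), np.float64(89.4)]
[0.03, -0.0, 2.53, -0.0, 0.01, -0.01]
36.6 [0.5001 0.2787 0.1754] [ 1.    -0.001 -0.   ] 0.999 0.0
```

```bash
python3 -m pendant '[[0.01,0,0.9,0,0,0,1],[0.01,0,1.8,0,0,0,1],[0.01,0,2.53,0,0,0,1],[0.01,0,2.53,0,0,0,1],[0.01,0,2.53,0,0,0,-1],[0.01,0,2.53,0,0,0,-1],[0.01,0,2.53,0,0,0,-1],[0.01,0,2.53,0,0,0,-1],[0.01,0,2.53,0,0,0,-1],[0.01,0,2.53,0,0,0,-1]]' 50
python3 -c "
from h import *; go((.537,.0695,.13,0))"
```

```text
clock: 37.85
position: [0.5009, 0.2808, 0.0514]
ee_rot: [0.707, 0.707, 0.002, 0.0]
ft_force: [-1.3, -1.8, 6.1]
grip_width: 0.599
grasp_force: 51.8
[-4.22, 0.73, -1.58, 0.02, -0.01, -0.0]
37.85 [0.5009 0.2808 0.0514] [ 1.    -0.     0.002] 0.599 51.8
```

```bash
python3 -m pendant '[[0,0,-0.4,0,0,0,-1],[0,0,-1.2,0,0,0,-1],[0,0,-2.2,0,0,0,-1],[-0.4,0.1,-3,0,0,0,-1],[-1.3,0.3,-3,0,0,0,-1],[-2.2,0.5,-3,0,0,0,-1],[-3.1,0.73,-3,0,0,0,-1],[-4,0.74,-3,0,0,0,-1],[-4.2,0.74,-3,0,0,0,-1],[-4.2,0.74,-3,0,0,0,-1]]'
python3 -c "
from h import *; go((.537,.0695,.0545,0))"
```

```text
clock: 39.1
position: [0.5368, 0.0702, 0.1998]
ee_rot: [0.707, 0.707, 0.001, -0.0]
ft_force: [0.7, 0.7, -4.1]
grip_width: 0.6
grasp_force: 53.3
[-0.02, 0.0, 2.91, 0.0, -0.01, -0.01]
39.1 [0.5368 0.0702 0.1998] [ 1.    -0.001  0.001] 0.6 53.3
```

```bash
python3 -m pendant '[[0,0,0.7,0,0,0,-1],[0,0,1.4,0,0,0,-1],[0,0,2.1,0,0,0,-1],[0,0,2.6,0,0,0,-1],[0,0,2.85,0,0,0,-1],[0,0,2.9,0,0,0,-1],[0,0,2.9,0,0,0,-1],[0,0,2.9,0,0,0,0.5],[0,0,2.9,0,0,0,1],[0,0,2.9,0,0,0,1]]'
python3 -m pendant '[[0,0,0,0,0,0,1],[0,0,0,0,0,0,1],[0,0,-0.6,0,0,0,1],[0,0,-1.4,0,0,0,1],[0,0,-2.4,0,0,0,1],[0,0,-3.4,0,0,0,1],[0.5,-0.5,-4.2,0,0,0,1],[0.8,-1,-4.2,0,0,0,1],[0.8,-1.5,-4.2,0,0,0,1],[0.8,-1.5,-4.2,0,0,0,1]]'
python3 - <<'E'
from m import *
for n in ('wrist','top'):
  cal,im,d=snap(n,n+'9.png')
  for t,z in [('log_mid',.091),('spool_mid',.087),('core_mid',.048),('done_mid',.036)]:
    for q in manip.trace(t,n)[:2]:
        m,zz=hi(cal,q['pixels'],d,z,.008); print(n,t,round(q['p'],2),zz,[np.round(x,1) for x in rect(cal,m,z)] if m.any() else '')
E
```

```text
clock: 40.35
position: [0.5371, 0.0705, 0.0547]
ee_rot: [0.707, 0.707, 0.0, 0.0]
ft_force: [0.1, 0.4, -0.1]
grip_width: 1.0
grasp_force: 0.0
clock: 41.6
position: [0.4608, 0.1107, 0.2646]
ee_rot: [0.707, 0.708, 0.0, -0.0]
ft_force: [1.0, 0.4, 0.1]
grip_width: 0.998
grasp_force: 0.0
wrist log_mid 0.64 0.09186459740517994 [array([538.2, 154. ]), array([54.6, 55.5]), np.float64(46.6)]
wrist core_mid 0.9 0.04442380967853651 [array([ 547.9, -113.8]), array([33.9, 52.3]), np.float64(12.5)]
top spool_mid 0.91 0.08674719476556692 [array([536.3,  69. ]), array([49.8, 50.1]), np.float64(89.4)]
top core_mid 0.59 0.04421756050741399 [array([ 547.3, -118.7]), array([34.1, 49.6]), np.float64(10.8)]
top core_mid 0.34 0.05095370121780962 [array([ 646.6, -145.8]), array([9. , 7.7]), np.float64(74.9)]
top done_mid 0.92 0.03316626802173306 [array([ 486.4, -344.1]), array([50.7, 33. ]), np.float64(89.5)]
```

View pics/wrist9.png

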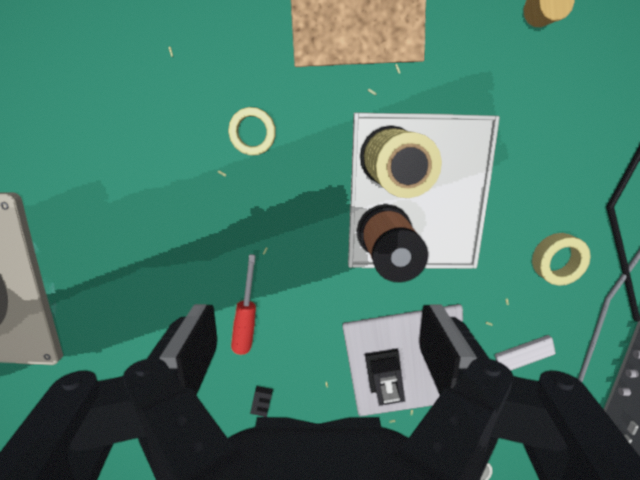

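View pics/top9.png

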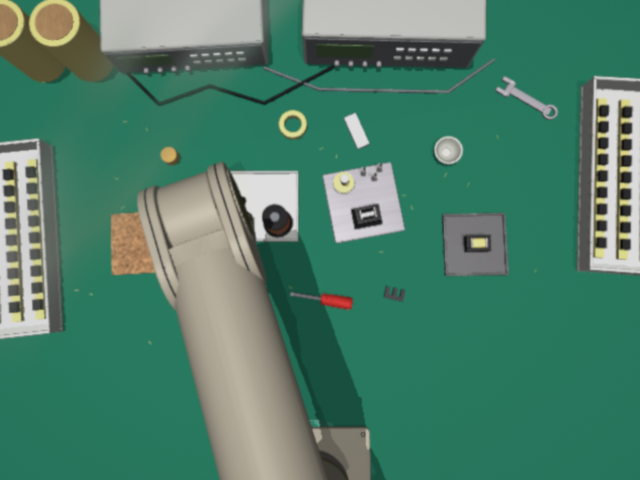

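The wrist view shows the log (410,163) and spool (400,257) upright on their pads, each within about 2 mm of its start. The top view shows the bare core centred on the nest (367,215) and the finished one in the middle of the out-tray (478,243). The arm is clear of everything.

```bash
python3 -c "
from workcell import manip; print(manip.hand_in())"
```

```text
the job is handed in; nothing more can be done
None
```

The job is done and handed in at about 42 s of the 128 s allowed: the finished transformer lies in the middle of the out-tray, the bare core sits centred and square on the nest, and the log and spool are back upright on their own pads, all within about 2 mm by the last camera check (the judge returned no verdict).

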